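Hold a tube offcut flush on the tilted fixture

TASK

Pick up the short offcut of square steel tube and hold it on the sloped bed of the tilting fixture, ready for tacking: one long side pressed flush on the bed so that all three sprung pins in the bed go in, and its lower end pushed down the slope against the stop so that the stop's sprung shoe goes in too. The bed's slope and the stop's place are set differently each time, so find them by touch or by eye; leave the other things on the bench where they are, and finish while still gripping the tube and pressing it there, the fingers then touching only the tube.

Things in the scene. Friction and masses are not known exactly. Their poses are not given: they have to be found in the camera images.
- box_tube: the work piece: offcut of square steel tube, rusty brown, 30x60x30 mm, 0.13 to 0.25 kg, lying loose on the worktop on a long side. Origin: centre of its underside; y axis along its 60 mm length, z up. Hollow and open at both ends; walls 3 mm.
- fixture: tilting fit-up fixture of plain steel, bolted down level. Origin: centre of the underside of its base plate (170x120x10 mm, rim of clamp lugs at the sides); x axis points from the low edge of the sloped bed to its high edge (roughly away from the robot), y to the left, z up. The bed is a flat plate 140 mm long up the slope and 98 mm wide.
- hinge_mid (a point): middle of the bed's low edge, in the plane of the bed's upper face, on its hinge line (along y): fixture frame (-0.070, 0, 0.035); axes as the fixture's, level. From here the bed rises towards +x, locked at 0.26 to 0.61 rad, not told; it does not yield. Bare beyond 20 mm from the middle line, so the slope can be felt there. 'Up the slope' is measured from here.
- fixture_mid (a point): centre of the top of the fixture's base plate, 10 mm above the worktop, under the bed. The stop on the bed: a dark block on the middle line, 36 mm wide, 22 long, 20 high off the face; its upper end is locked 30 to 50 mm up the slope, not told. The tube lies length up the slope, on the middle line, lower end on the stop, and so covers all three bed pins.
- low_pin_left (a joint): sprung round pin, 8 mm, standing 3 mm out of the bed's face, 56 mm up the slope, 9 mm left of the middle line. Reads 0 sprung out and 0.003 when the pin's tip is level with the face (0.0035 at most); about 0.3 N to start, then 0.6 N per mm.
- low_pin_right (a joint): the same kind of pin, 56 mm up the slope, 9 mm right of the middle line. Reads 0 sprung out and 0.003 when the pin's tip is level with the face (0.0035 at most); about 0.3 N to start, then 0.6 N per mm.
- high_pin (a joint): the same kind of pin, 86 mm up the slope, on the middle line. Reads 0 sprung out and 0.003 when the pin's tip is level with the face (0.0035 at most); about 0.3 N to start, then 0.6 N per mm.
- stop_shoe (a joint): sprung flat steel shoe on the stop's upper end, 34 mm wide, from 2 to 18 mm above the bed's face, standing 3 mm out up the slope; the tube's lower end pushes it in. Reads 0 sprung out and 0.003 when it is level with the stop's end (0.0035 at most); about 0.3 N to start, then 0.6 N per mm.
- flap_disc: round brown flap disc, 112 mm across, 12 thick, a loose bystander; origin: centre of its underside
- flat_bar_0: dark flat bar, 30x100x6 mm, a loose bystander; origin: centre of its underside
- try_square: small engineer's square, 123x76x16 mm, a loose bystander; origin: centre of its underside
- mig_pliers: pliers with red handles, 55x177x14 mm, a loose bystander; origin: centre of its underside
- caliper: steel caliper, 54x190x10 mm, a loose bystander; origin: centre of its underside
Things that resemble listed ones, but are neither listed nor needed, are in the scene too. What is shaped like the box_tube but green is not meant.

How it is judged:
On the way:
1. the tube is gripped and lifted clear of the worktop (height (world z) of box_tube above 0.04 m and contact force between the fingers and box_tube above 1 N), for 0.2 s.
At the end, for the whole second after the job is handed in: Through the last second the tube is gripped, at rest and more than 30 mm above the worktop; it presses on the fixture with over 3 N; all three bed pins are pushed in by at least 1.9 mm of their 3 mm and the stop's shoe by at least 1.5 mm; the robot itself does not press on the fixture (under 1 N) (value of joint each of low_pin_left, low_pin_right, high_pin above 0.0019 m and value of joint stop_shoe above 0.0015 m and contact force between box_tube and fixture above 3 N and contact force between the fingers and box_tube above 2 N and contact force between each of the arm, the fingers and fixture below 1 N and height (world z) of box_tube above 0.03 m and linear speed of box_tube below 0.01 m/s); the arm keeps its last pose, push and grip.
It fails at once if another thing on the bench is shifted by more than 30 mm (distance of any of flap_disc, flat_bar_0, try_square, mig_pliers, caliper from where it was at the start of the episode above 0.03 m).
It also fails if it takes over 61 s, if anything falls off the work surface, if the arm or the gripper's body presses on something with over 40 N, if the wrist force passes 120 N, or if a joint passes its speed limit or range.

ROBOT

A 6-joint arm with a two-finger parallel gripper is mounted at the origin on a cart in front of the work surface, level with it; the furniture and walls round the work are solid. World frame = base frame: x ahead of the robot, y to its left, z up, the work surface at z = 0. Lengths are in m, angles in rad, forces in N, time in s.
With the tool pointing down it reaches from about 0.25 to 0.775 m from the base axis. Payload 4 kg.
Tool frame: the origin (TCP) lies midway between the tips of the shut fingers; the grasp point (between the pads) lies 19 mm behind it (robot.tcp_to_grasp is the distance from the TCP to the grasp point, in m); z points along the fingers, x is the direction in which the jaws open and shut, and the axes are right-handed (so a half turn about z gives the same grasp; the last joint's range is limited). The gripper opens to 94 mm and grips with 3 to 60 N. Pads are 16 mm wide; open, the fingers measure 119 mm over their backs; the gripper's body (75 mm by 177 mm) begins 78 mm behind the grasp point.
Start: joints at [-1.213, 0.087, 1.371, -0, 1.684, -0.103], TCP at [0.245, -0.493, 0.166] pointing down, gripper open.
Joint ranges: [-3.1, 3.1], [-0.76, 2.03], [0.27, 2.55], [-1.08, 4.22], [0.17, 2.65], [-2.57, 2.57]. Speed limits (rad/s): [2.79, 2.79, 3.14, 3.14, 3.14, 3.14].

INTERFACE

Orientations are given as [roll, pitch, yaw] about the fixed x, y, z axes, in that order (R = Rz(yaw) Ry(pitch) Rx(roll)).
In Python, from bench import get_obs, vision, robot gives the robot as it stands.
- The arm moves only by the tool servo_tool, never from a script. Its argument "targets" is text: rows parted by semicolons, each of 7 numbers parted by spaces: the opening, from 0 (shut) to 1 (fully open), then the shift along the tool's x, y, z as a fraction of full scale, then the turn, a rotation vector about the tool's x, y, z as a fraction of full scale. A call has 1 to 12 rows; each row is the pose to reach, as a shift and turn from the pose commanded when the call began, along the tool's axes at that moment, turning the shorter way round; what a row does not reach only later rows make up. Full scale, the value 1, is 0.25 m for a shift and pi rad for a turn. A row lasts 1/12 s, in which the tool goes at most 41.7 mm and 7.16 degrees, less where a joint would pass 70% of its speed; a pose out of reach is approached as far as the arm can. A call with a number of a shift or a turn outside -1 to 1 is refused whole. A call with a gripper value outside its range is refused whole. The fingers move at their own pace and stop on an object; the grip force is fixed at half the most. Time passes only in rows, so rows that repeat a pose let the fingers close. It gives the time, the measured TCP pose, the force and the opening at its end, in the units of the state.
- get_obs(): the state, without advancing time (a new reading comes with each control period).
- vision.snapshot(name): name is "scene" or "side" or "wrist"; returns a dict with "image" (384x512x3 uint8, red, green, blue), "mtx" (3x3 intrinsics, pixels), "k1" (the pictures are not rectified: a ray, as slopes to the right and down, at radius r is drawn at 1 + k1 r^2 times it, then the intrinsics apply), "world_from_camera" (4x4, takes a point from camera to world coordinates); the wrist camera has in their place "T_tool_cam" (4x4, takes a point from camera to tool coordinates, whose origin is the TCP and whose axes are the tool frame's). Camera axes: x right, y down, z forward; pixel columns grow to the right and rows downward; lengths in m; the calibration is good to about 2 mm. A picture is of the moment at which its call begins: read the wrist's pose just before it. There is no depth.
- robot.close_job(): hands the job in, once; it reports no verdict.
The state is a dict: "time": time; "joint_positions": joint angles; "qvel": joint speeds; "joint_torque": joint torques, N m; "tool_pos": TCP position; "ee_rot": TCP orientation; "wrist_force": force on the tool from outside, world axes, zero at the start; "wrist_torque": the same for the moment, N m; "width": finger opening in m.
Only numpy, scipy, OpenCV 4.12 (cv2) and the standard library are available. Lean on these libraries where they do the work, as an engineer would, in place of code of your own. Each camera call takes 0.05 s, during which the arm holds its last target.

## Working session

There is one attempt and no reset: what is moved stays moved. The work goes in short steps, Python scripts to look and compute and a tool call to move; the robot and the scene stay as the last step left them, time stands still between calls to the robot, and variables do not carry over. Pictures are saved under pics/ and viewed, and the job is handed in when it is done.

Besides the shell and the picture viewer there is one more tool, called after ">>>" by a JSON object that holds its "method" and its "body", one argument or row to a line. servo_tool: Moves the arm, as the interface text tells. Its arguments: {"type":"object","properties":{"targets":{"type":"string"}},"required":["targets"]}

```bash
ls; mkdir -p pics
cat > h.py <<'E'
from bench import get_obs, vision, robot
import numpy as np, cv2
from scipy.spatial.transform import Rotation as R
def snap(n,f):
    o=get_obs(); s=vision.snapshot(n); cv2.imwrite('pics/'+f,s['image'][:,:,::-1]); return o,s
def T(o):
    M=np.eye(4); r=np.array(o['ee_rot']); M[:3,:3]=R.from_euler('xyz',r).as_matrix() if r.size==3 else R.from_matrix(r).as_matrix(); M[:3,3]=o['tool_pos']; return M
E
python3 - <<'E'
from h import *
import pickle
o=get_obs();print(o)
d={}
for n in ['scene','side','wrist']:
    o,s=snap(n,n+'0.png'); d[n]=(o,s); print(n,{k:v for k,v in s.items() if k!='image'})
pickle.dump(d,open('d0.pkl','wb'))
E
```

```text
pics
{'time': 0.0, 'joint_positions': array([-1.21310202e+00,  8.79700082e-02,  1.37223888e+00, -1.17213738e-05,
        1.68358113e+00, -1.03096856e-01]), 'qvel': array([-0.00047218,  0.00040718,  0.00059777,  0.00042673, -0.0004005 ,
       -0.00056569]), 'joint_torque': array([ 1.49923108e-03, -3.40173018e+01, -3.02425182e+01,  7.19998847e-02,
        3.28593620e-02, -1.54086010e-04]), 'tool_pos': array([ 0.24433409, -0.49204887,  0.16470386]), 'ee_rot': array([-3.14137810e+00,  2.18689101e-03, -1.11000624e+00]), 'wrist_force': array([-0.61890226,  0.56682826,  0.25651427]), 'wrist_torque': array([-0.06354838,  0.05691169, -0.00872792]), 'width': 0.09404781780032744}
scene {'mtx': array([[424.58197188,   0.        , 248.72171785],
       [  0.        , 424.58197188, 191.36080185],
       [  0.        ,   0.        ,   1.        ]]), 'k1': -0.16205102215834213, 'world_from_camera': array([[ 0.86427412, -0.29582414,  0.40683944,  0.06816435],
       [-0.50291333, -0.52490963,  0.68669357, -0.93653648],
       [ 0.0104134 , -0.79809646, -0.60243971,  0.76548036],
       [ 0.        ,
[... 358 characters left out ...]
3522358,  0.86155369],
       [-0.01514499, -0.91027888, -0.41371848,  0.62238104],
       [ 0.        ,  0.        ,  0.        ,  1.        ]])}
wrist {'mtx': array([[295.65333921,   0.        , 259.01433359],
       [  0.        , 295.65333921, 191.63510419],
       [  0.        ,   0.        ,   1.        ]]), 'k1': -0.016311753425606926, 'T_tool_cam': array([[ 9.99999309e-01, -5.52877339e-04,  1.03714085e-03,
        -1.25315078e-04],
       [ 2.67900032e-04,  9.66442373e-01,  2.56883375e-01,
        -7.59790601e-02],
       [-1.14436186e-03, -2.56882920e-01,  9.66441853e-01,
        -2.18966358e-01],
       [ 0.00000000e+00,  0.00000000e+00,  0.00000000e+00,
         1.00000000e+00]])}
```

View pics/scene0.png

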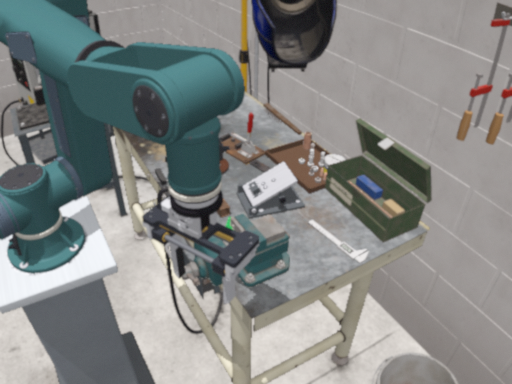

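View pics/side0.png

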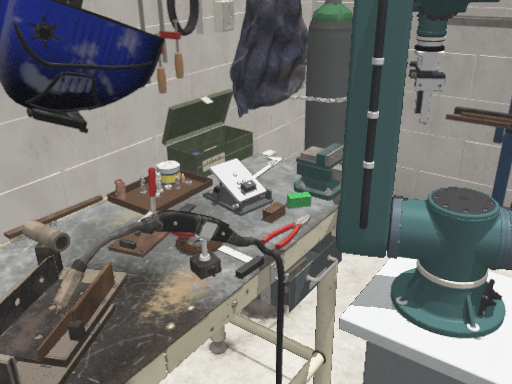

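View pics/wrist0.png

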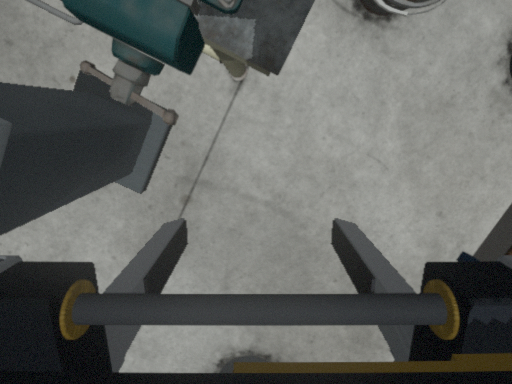

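The side view shows the rusty tube at about (274,212), the green look-alike at (299,200), and the fixture at about (240,190). I'll zoom in on these.

Run:
```python
import cv2
im=cv2.imread('pics/side0.png')[150:250,190:320]
cv2.imwrite('pics/side0z.png',cv2.resize(im,None,fx=6,fy=6,interpolation=cv2.INTER_CUBIC))
im=cv2.imread('pics/scene0.png')[140:260,170:320]
cv2.imwrite('pics/scene0z.png',cv2.resize(im,None,fx=5,fy=5,interpolation=cv2.INTER_CUBIC))
```

```text
(no output)
```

View pics/side0z.png

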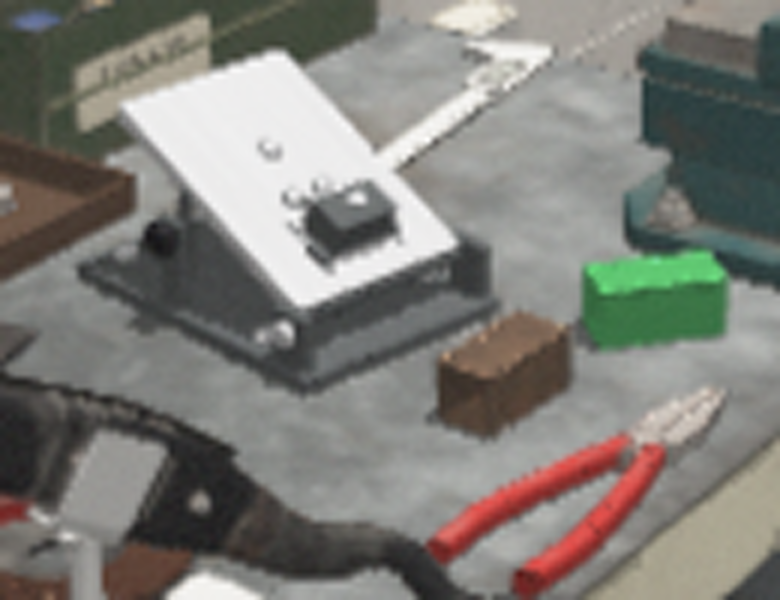

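View pics/scene0z.png

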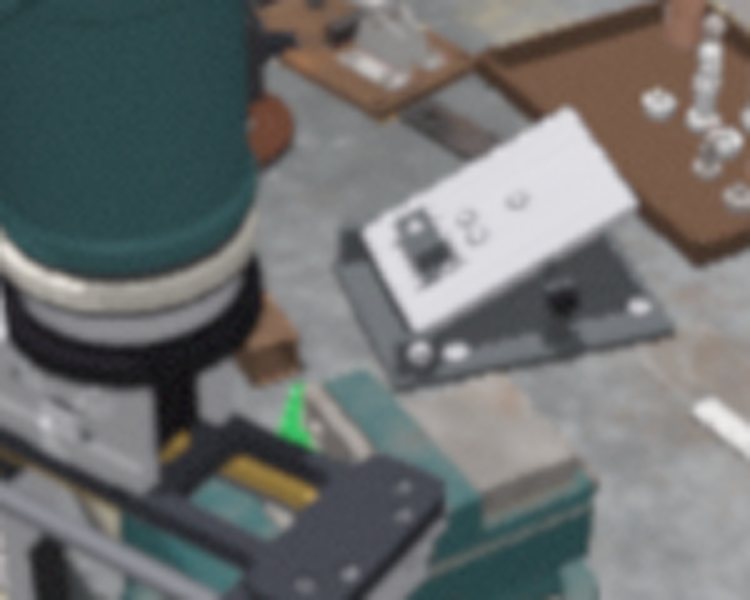

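```bash
cat >> h.py <<'E'
def und(s,px):
    px=np.array(px,float).reshape(-1,2); K=s['mtx']
    return cv2.undistortPoints(px.reshape(-1,1,2),K,np.array([0,0,0,0,0.])) .reshape(-1,2) if s['k1']==0 else _u(s,px)
def _u(s,px):
    K=s['mtx']; k=s['k1']; d=np.c_[(px[:,0]-K[0,2])/K[0,0],(px[:,1]-K[1,2])/K[1,1]]
    return cv2.undistortPoints(d.reshape(-1,1,2),np.eye(3),np.array([k,0,0,0,0.])).reshape(-1,2)
def W(o,s): return s['world_from_camera'] if 'world_from_camera' in s else T(o)@s['T_tool_cam']
def onz(o,s,px,z):
    u=_u(s,np.array(px,float).reshape(-1,2)); M=W(o,s); d=np.c_[u,np.ones(len(u))]@M[:3,:3].T
    c=M[:3,3]; return c+d*((z-c[2])/d[:,2])[:,None]
def proj(o,s,P):
    M=np.linalg.inv(W(o,s)); p=np.array(P).reshape(-1,3)@M[:3,:3].T+M[:3,3]
    u=p[:,:2]/p[:,2:]; u=u*(1+s['k1']*(u**2).sum(1))[:,None]; K=s['mtx']
    return u*[K[0,0],K[1,1]]+[K[0,2],K[1,2]]
E
python3 - <<'E'
from h import *
import pickle
d=pickle.load(open('d0.pkl','rb')); o,s=d['side']
z=lambda *p:np.array(p)/6+[190,150]
np.set_printoptions(precision=4,suppress=True)
print('tube top',onz(o,s,z((439,370),(515,312),(572,345),(490,395)),.03))
print('tube bot',onz(o,s,z((440,420),(490,438),(570,382)),0))
print('green',onz(o,s,z((583,268),(705,252),(728,280),(590,290)),.03))
print('plate corners',onz(o,s,z((80,268),(305,390),(498,305)),0.01))
print('bed low',onz(o,s,z((303,308),(460,243)),0.045))
print('pliers',onz(o,s,z((430,550),(525,585),(725,395),(630,440)),0.007))
E
```

```text
tube top [[ 0.4782 -0.0604  0.03  ]
 [ 0.4819 -0.1242  0.03  ]
 [ 0.444  -0.1115  0.03  ]
 [ 0.4478 -0.054   0.03  ]]
tube bot [[ 0.4842 -0.0694  0.    ]
 [ 0.4575 -0.0683  0.    ]
 [ 0.4567 -0.1302  0.    ]]
green [[ 0.481  -0.1786  0.03  ]
 [ 0.4438 -0.224   0.03  ]
 [ 0.4204 -0.2044  0.03  ]
 [ 0.4663 -0.1612  0.03  ]]
plate corners [[ 0.6996 -0.0814  0.01  ]
 [ 0.5376 -0.0437  0.01  ]
 [ 0.5144 -0.1591  0.01  ]]
bed low [[ 0.5433 -0.0513  0.045 ]
 [ 0.5243 -0.1432  0.045 ]]
pliers [[ 0.4191  0.0307  0.007 ]
 [ 0.3739  0.0313  0.007 ]
 [ 0.3878 -0.1465  0.007 ]
 [ 0.4007 -0.0895  0.007 ]]
```

```bash
cat >> h.py <<'E'
np.set_printoptions(precision=4,suppress=True)
def rel(cur,pos,rot):
    """cur 4x4, target pos, R matrix -> scaled 6"""
    t=cur[:3,:3].T@(np.array(pos)-cur[:3,3])/0.25
    r=R.from_matrix(cur[:3,:3].T@rot).as_rotvec()/np.pi
    return np.r_[t,r]
def down(yaw): return R.from_euler('xyz',[np.pi,0,yaw]).as_matrix()
E
python3 - <<'E'
from h import *
o=get_obs();c=T(o)
print(rel(c,[.25,-.49,.27],down(-1.11)));print(rel(c,[.46,-.24,.26],down(0)))
E
```

```text
[ 0.0014 -0.024  -0.4201 -0.0001  0.0005  0.    ]
[-0.5207 -1.221  -0.379  -0.0003  0.0004 -0.3533]
```

>>> {"method": "servo_tool", "body": {
  "targets": "1 0 -0.02 -0.3 0 0 -0.03; 1 0 -0.02 -0.4 0 0 -0.08; 1 0 -0.05 -0.42 0 0 -0.12; 1 -0.1 -0.2 -0.42 0 0 -0.16; 1 -0.2 -0.4 -0.42 0 0 -0.2; 1 -0.3 -0.55 -0.4 0 0 -0.24; 1 -0.4 -0.7 -0.39 0 0 -0.28; 1 -0.45 -0.85 -0.38 0 0 -0.32; 1 -0.5 -0.98 -0.38 0 0 -0.35; 1 -0.52 -1 -0.38 0 0 -0.353; 1 -0.52 -1 -0.38 0 0 -0.353"
}}

```text
time: 1.07
tool_pos: [0.4126, -0.2613, 0.2605]
ee_rot: [-3.14, -0.0, 0.006]
wrist_force: [-0.3, 0.1, -0.1]
width: 0.0938
```

Run:
```python
from h import *
import pickle
d={}
for n in ['wrist','scene','side']:
    o,s=snap(n,n+'1.png'); d[n]=(o,s)
pickle.dump(d,open('d1.pkl','wb'))
print(o['tool_pos'],o['ee_rot'],o['joint_positions'],o['wrist_force'],o['time'])
```

```text
[ 0.4107 -0.2647  0.2606] [3.1412 0.0008 0.0004] [-0.6878 -0.0488  1.3229 -0.0008  1.8678 -0.6885] [-1.1504 -0.7583 -0.0644] 1.1667
```

View pics/wrist1.png

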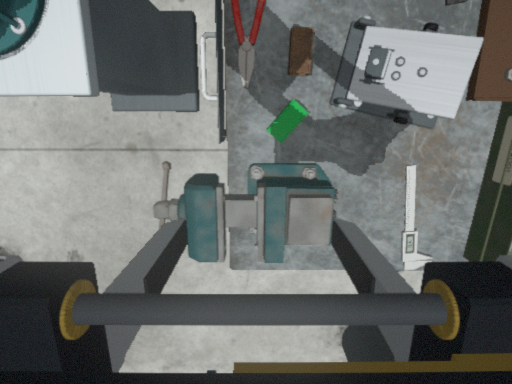

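View pics/scene1.png

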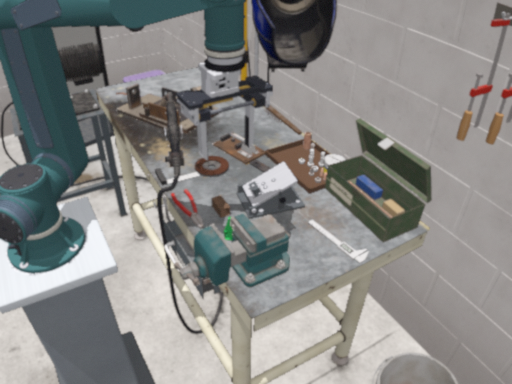

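The wrist view shows the tube at about (301,50), green at (288,121), the pliers' tip at (246,75), and the fixture at about (405,72) with its stop at (377,64) and pins at (394,75), (399,62) and (422,72). I'll enlarge all three views for corner picking.

Run:
```python
import cv2
def z(f,x0,x1,y0,y1,k):
    im=cv2.imread(f'pics/{f}.png')[y0:y1,x0:x1]
    cv2.imwrite(f'pics/{f}z.png',cv2.resize(im,None,fx=k,fy=k,interpolation=cv2.INTER_CUBIC))
z('wrist1',280,490,0,140,3.8 and 4) if 0 else z('wrist1',290,490,0,140,4)
z('scene1',190,310,150,250,6)
z('side1',190,300,150,240,6)
```

```text
(no output)
```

View pics/wrist1z.png

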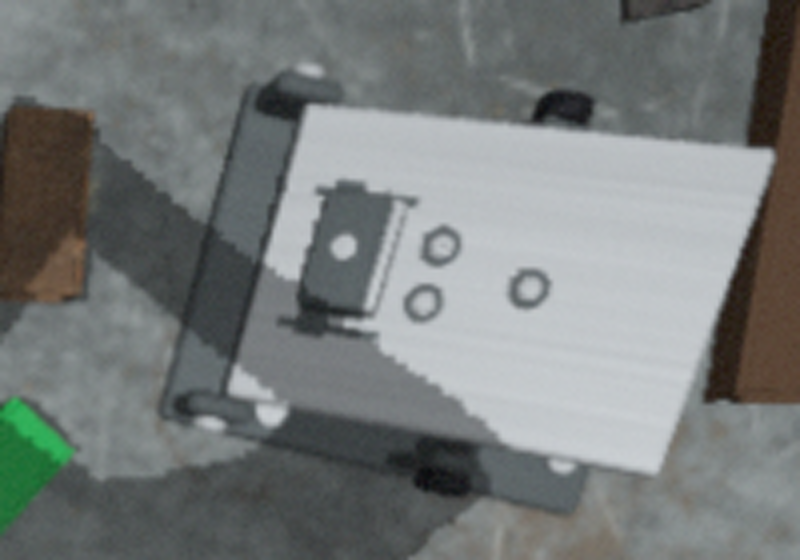

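View pics/scene1z.png

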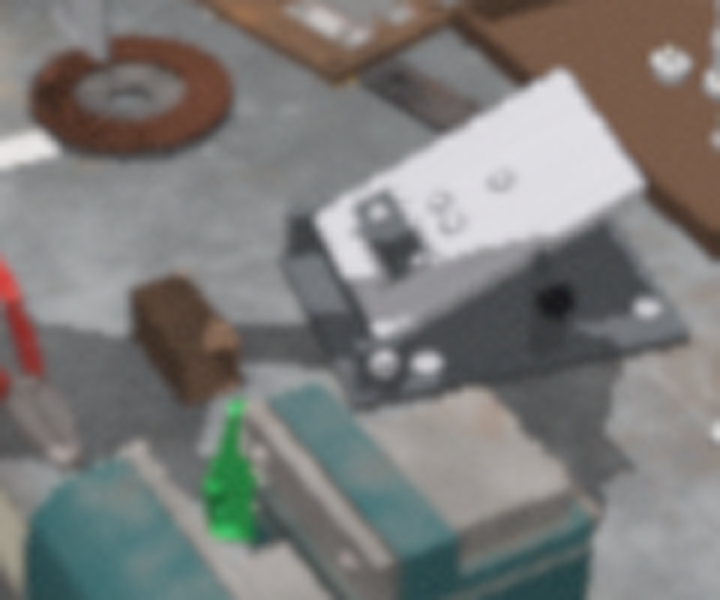

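View pics/side1z.png

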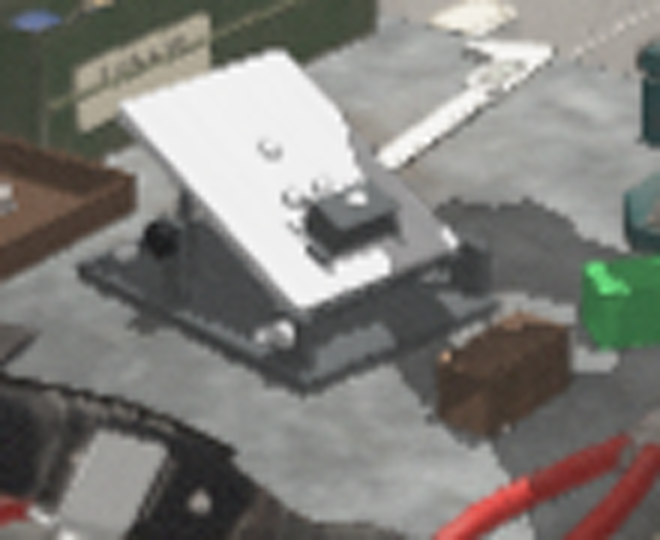

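```bash
cat > fit.py <<'E'
from h import *
import pickle
from scipy.optimize import least_squares
d=pickle.load(open('d1.pkl','rb'))
def z(k,ox,oy,*p): return (np.array(p,float)+.5)/k+[ox,oy]-.5
bed=np.array([[0,.049],[0,-.049],[.14,.049],[.14,-.049]])
pins=np.array([[.056,.009],[.056,-.009],[.086,0]])
obs={'wrist':(z(4,290,0,(308,103),(228,398),(775,148),(658,472)), z(4,290,0,(441,245),(424,302),(529,288)),0.001),
'scene':(z(6,190,150,(315,215),(378,338),(563,68),(645,183)),z(6,190,150,(440,200),(452,222),(500,181)),0.0015),
'side':(z(6,190,150,(303,308),(460,240),(120,105),(280,50)),z(6,190,150,(292,195),(322,185),(270,148)),0.002)}
stop={'wrist':z(4,290,0,(393,197),(367,312),(325,193),(302,302))}
def pt(p,sl,y,h):
    x,yy,yaw,th=p[:4]; s=np.broadcast_to(sl,np.shape(y)) ; sl=np.asarray(sl)
    X=-.07+sl*np.cos(th)-h*np.sin(th); Z=.035+sl*np.sin(th)+h*np.cos(th); c,sn=np.cos(yaw),np.sin(yaw)
    return np.c_[x+c*X-sn*y,yy+sn*X+c*y,Z+0*X]
def res(p,only=None):
    r=[]
    for n,(b,q,h) in obs.items():
        if only and n!=only: continue
        o,s=d[n]
        r.append(proj(o,s,pt(p,bed[:,0],bed[:,1],0))-b)
        r.append(proj(o,s,pt(p,pins[:,0],pins[:,1],h))-q)
    if only in(None,'wrist'):
        o,s=d['wrist']; e=p[4]
        r.append(proj(o,s,pt(p,np.array([e,e,e-.022,e-.022]),np.array([.018,-.018]*2),.02))-stop['wrist'])
    return np.concatenate(r)
if __name__=='__main__':
    for only in [None,'wrist','scene','side']:
        f=least_squares(lambda p:res(p,only).ravel(),[.62,-.11,-.2,.4,.04],loss='soft_l1')
        print(only,f.x,np.abs(f.fun).max())
        if only is None: print(f.fun.reshape(-1,2)); pickle.dump(f.x,open('fix.pkl','wb'))
    # tube
    tu={'wrist':('t',z(4,290,0,(95,112),(84,300),(12,103))), }
E
python3 fit.py
```

```text
None [ 0.6175 -0.1308 -0.1986  0.4299  0.0399] 1.4185084358018685
[[-0.9632 -0.0367]
 [-0.493  -0.462 ]
 [ 0.2165 -0.3478]
 [ 0.4948  0.4604]
 [-0.046   0.5028]
 [-0.0092  0.3415]
 [ 0.1022  0.1342]
 [-0.2702 -0.0619]
 [ 0.3412 -0.4213]
 [-0.015   0.2963]
 [ 0.0563 -0.2704]
 [ 0.1397  0.1047]
 [ 0.3732  0.0219]
 [ 0.4483 -0.2877]
 [-0.031  -0.1157]
 [ 0.4744  0.1009]
 [-0.5119  0.1824]
 [-0.3386  0.1095]
 [ 0.4596  0.0951]
 [ 0.3744 -0.1325]
 [-0.0298  0.0043]
 [ 1.267  -0.2076]
 [-0.6341  0.1891]
 [ 0.7014 -1.2006]
 [-1.4185  0.1824]]
wrist [ 0.6178 -0.1305 -0.1929  0.4068  0.0392] 1.3535840280785578
scene [ 0.6165 -0.1324 -0.2134  0.447   0.04  ] 0.29935716681728763
side [ 0.6177 -0.1308 -0.2064  0.4327  0.04  ] 0.49629956036037015
```

```bash
cat > tube.py <<'E'
from h import *
import pickle
from scipy.optimize import minimize
d=pickle.load(open('d1.pkl','rb'))
roi={'wrist':(286,316,18,80),'side':(260,288,198,226),'scene':(208,234,192,222)}
k=8; M={}
for n,(x0,x1,y0,y1) in roi.items():
    im=d[n][1]['image'][y0:y1,x0:x1].astype(float); 
    m=((im[:,:,0]-im[:,:,2])>0.2*im.max(2)).astype(np.uint8)
    c,l,st,_=cv2.connectedComponentsWithStats(m); b=1+st[1:,4].argmax(); m=(l==b).astype(np.uint8); M[n]=m
    cv2.imwrite(f'pics/m_{n}.png',np.hstack([cv2.resize(d[n][1]['image'][y0:y1,x0:x1,::-1],None,fx=8,fy=8),cv2.cvtColor(cv2.resize(m*255,None,fx=8,fy=8),cv2.COLOR_GRAY2BGR)]))
def box(p):
    x,y,a=p; v=np.array([[i*.015,j*.03,h] for i in(-1,1) for j in(-1,1) for h in(0,.03)])
    c,s=np.cos(a),np.sin(a); return np.c_[x+c*v[:,0]-s*v[:,1],y+s*v[:,0]+c*v[:,1],v[:,2]]
def cost(p,ns):
    t=0
    for n in ns:
        x0,x1,y0,y1=roi[n]; u=(proj(*d[n],box(p))-[x0,y0]+.5)*k
        h=cv2.convexHull(u.astype(np.float32)); big=np.zeros(((y1-y0)*k,(x1-x0)*k),np.uint8)
        cv2.fillConvexPoly(big,np.round(h).astype(np.int32),1)
        mm=cv2.resize(M[n],None,fx=k,fy=k,interpolation=cv2.INTER_NEAREST)
        t+=1-(big&mm).sum()/(big|mm).sum()
    return t
for ns in [['wrist'],['side'],['wrist','side','scene'],['wrist','side']]:
    b=min((minimize(cost,[.465+dx,-.095,a],args=(ns,),method='Nelder-Mead',options=dict(initial_simplex=np.array([[.465+dx,-.095,a],[.475,-.095,a],[.465,-.085,a],[.465,-.095,a+.1]]))) for a in(-.1,.05) for dx in(0,.004)),key=lambda r:r.fun)
    print(ns,b.x,b.fun)
E
python3 tube.py
```

```text
['wrist'] [ 0.4726 -0.0998 -0.0389] 0.07184193121693117
['side'] [ 0.4734 -0.0996  0.0734] 0.10590293352471514
['wrist', 'side', 'scene'] [ 0.4724 -0.1    -0.0429] 0.3773117748843082
['wrist', 'side'] [ 0.4726 -0.0996  0.0215] 0.19570635894398913
```

```bash
python3 -c "
import cv2,numpy as np
i=[cv2.imread(f'pics/m_{n}.png') for n in('wrist','side','scene')]
H=max(a.shape[0] for a in i)
o=np.hstack([cv2.copyMakeBorder(a,0,H-a.shape[0],0,0,0) for a in i]);cv2.imwrite('pics/m_all.png',cv2.resize(o,None,fx=.58,fy=.58))"
```

```text
(no output)
```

View pics/m_all.png

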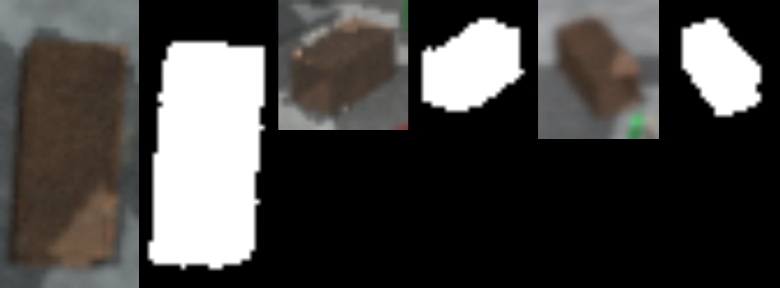

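Run:
```python
from h import *
o=get_obs();c=T(o)
print(rel(c,[.4725,-.0998,.12],down(-.04)));print(rel(c,[.4725,-.0998,.007],down(-.04)))
```

```text
[ 0.2482 -0.663   0.5621  0.0001  0.0003  0.0123]
[ 0.2486 -0.6632  1.0141  0.0001  0.0003  0.0123]
```

>>> {"method": "servo_tool", "body": {
  "targets": "0.55 0.1 -0.15 0 0 0 0.012; 0.55 0.15 -0.3 0.05 0 0 0.012; 0.55 0.2 -0.45 0.15 0 0 0.012; 0.55 0.25 -0.58 0.25 0 0 0.012; 0.55 0.25 -0.66 0.4 0 0 0.012; 0.55 0.248 -0.663 0.5 0 0 0.012; 0.55 0.248 -0.663 0.56 0 0 0.012; 0.55 0.248 -0.663 0.56 0 0 0.012; 0.55 0.248 -0.663 0.56 0 0 0.012"
}}

```text
time: 1.97
tool_pos: [0.472, -0.1006, 0.1203]
ee_rot: [-3.142, 0.002, -0.041]
wrist_force: [0.0, 0.3, 0.5]
width: 0.0517
```

Run:
```python
from h import *
o,s=snap('wrist','wrist2.png');c=T(o)
print(o['tool_pos'],o['ee_rot'],o['width'],o['wrist_force'])
print(rel(c,[.4725,-.0998,.007],down(-.04)))
from tube import box
print(proj(o,s,box([.4725,-.0998,-.04])))
```

```text
[ 0.472  -0.1006  0.1203] [-3.1416  0.002  -0.0411] 0.051717960389060694 [0.0198 0.2789 0.5333]
[ 0.0026 -0.0031  0.4531 -0.      0.0006 -0.0003]
['wrist'] [ 0.4726 -0.0998 -0.0389] 0.07184193121693117
['side'] [ 0.4734 -0.0996  0.0734] 0.10590293352471514
['wrist', 'side', 'scene'] [ 0.4724 -0.1    -0.0429] 0.3773117748843082
['wrist', 'side'] [ 0.4726 -0.0996  0.0215] 0.19570635894398913
[[245.942  202.9176]
 [244.7562 210.9473]
 [245.2777 152.9359]
 [243.9693 156.6958]
 [270.9414 202.8915]
 [271.9783 210.9198]
 [271.4116 152.9031]
 [272.5454 156.6604]]
```

View pics/wrist2.png

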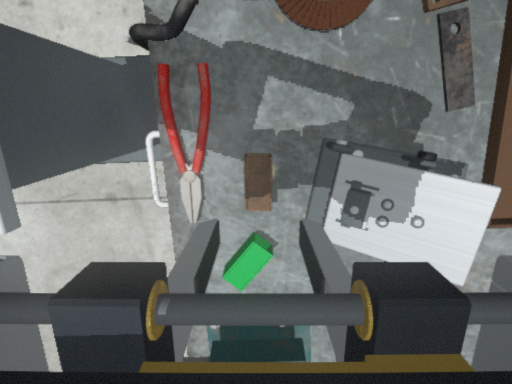

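>>> {"method": "servo_tool", "body": {
  "targets": "0.55 0.003 -0.003 0.12 0 0 0; 0.55 0.003 -0.003 0.24 0 0 0; 0.55 0.003 -0.003 0.36 0 0 0; 0.55 0.003 -0.003 0.42 0 0 0; 0.55 0.003 -0.003 0.453 0 0 0; 0.55 0.003 -0.003 0.453 0 0 0; 0.55 0.003 -0.003 0.453 0 0 0; 0 0.003 -0.003 0.453 0 0 0; 0 0.003 -0.003 0.453 0 0 0; 0 0.003 -0.003 0.453 0 0 0; 0 0.003 -0.003 0.453 0 0 0; 0 0.003 -0.003 0.453 0 0 0"
}}

```text
time: 3.02
tool_pos: [0.474, -0.0987, 0.0082]
ee_rot: [3.141, -0.001, -0.039]
wrist_force: [0.3, 0.5, 0.9]
width: 0.0215
```

>>> {"method": "servo_tool", "body": {
  "targets": "0 0 0 0 0 0 0; 0 0 0 0 0 0 0"
}}

```text
time: 3.18
tool_pos: [0.4736, -0.0986, 0.0077]
ee_rot: [3.141, -0.0, -0.039]
wrist_force: [-1.0, 1.0, 0.5]
width: 0.0081
```

Run:
```python
from h import *
o,s=snap('wrist','wrist3.png')
print(o['tool_pos'],o['ee_rot'],o['width'],o['wrist_force'],o['time'])
```

```text
[ 0.4736 -0.0986  0.0077] [ 3.1415 -0.0001 -0.0386] 0.008111484423558296 [-1.0089  0.95    0.5015] 3.1833
```

View pics/wrist3.png

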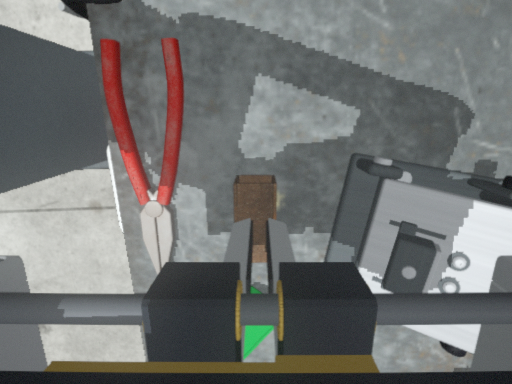

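Run:
```python
from h import *
o,s=snap('side','side3.png');print(o['width'],proj(o,s,o['tool_pos']))
im=cv2.imread('pics/wrist3.png')[150:290,190:330]
a=cv2.resize(im,(560,560),interpolation=cv2.INTER_CUBIC)
im=cv2.imread('pics/side3.png')[130:240,220:330]
cv2.imwrite('pics/z3.png',cv2.resize(np.hstack([a,cv2.resize(im,(560,560))]),None,fx=.71,fy=.71))
o2,s2=get_obs(),vision.snapshot('wrist')
from tube import box
print(proj(o2,s2,box([.4725,-.0998,-.04])),proj(o2,s2,o2['tool_pos']))
```

```text
0.004609487681212005 [[273.0356 214.0827]]
['wrist'] [ 0.4726 -0.0998 -0.0389] 0.07184193121693117
['side'] [ 0.4734 -0.0996  0.0734] 0.10590293352471514
['wrist', 'side', 'scene'] [ 0.4724 -0.1    -0.0429] 0.3773117748843082
['wrist', 'side'] [ 0.4726 -0.0996  0.0215] 0.19570635894398913
[[238.2232 245.073 ]
 [235.5031 262.6952]
 [236.907  174.4756]
 [233.7779 183.3551]
 [274.1972 245.0977]
 [276.2548 262.7212]
 [275.313  174.5108]
 [277.6969 183.3942]] [[257.4054 212.558 ]]
```

View pics/z3.png

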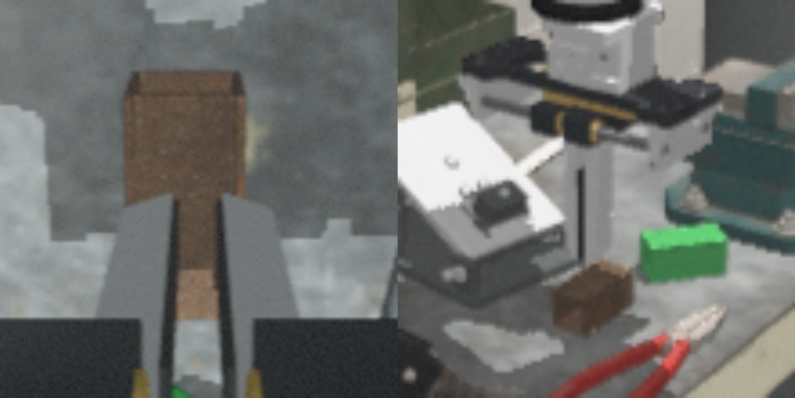

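Run:
```python
from h import *
print([a for a in dir(robot) if a[0]!='_'],robot.tcp_to_grasp)
o=get_obs();s=vision.snapshot('wrist');M=T(o)
for d in (0,10,20,30,40,50):
    P=[(M@np.r_[x,-.008,-d/1000,1])[:3] for x in(-.016,.016)]
    print(d,proj(o,s,P))
print(o['width'])
s=vision.snapshot('side')
for d in (0,20,40): print(d,proj(o,s,(M@np.r_[0,0,-d/1000,1])[:3]))
```

```text
['IKError', 'close_job', 'tcp_to_grasp'] 0.0188
0 [[236.7279 202.7789]
 [278.0462 202.7551]]
10 [[235.7615 206.75  ]
 [278.899  206.7247]]
20 [[234.7063 211.0868]
 [279.8301 211.0598]]
30 [[233.5495 215.8421]
 [280.851  215.8132]]
40 [[232.2755 221.0794]
 [281.9752 221.0484]]
50 [[230.8659 226.8757]
 [283.2192 226.8423]]
0.0007681815960936939
0 [[273.0495 214.1058]]
20 [[273.0447 207.2967]]
40 [[273.0399 200.401 ]]
```

>>> {"method": "servo_tool", "body": {
  "targets": "0 0 0 -0.12 0 0 0; 0.3 0 0 -0.24 0 0 0; 0.55 0 0 -0.24 0 0 0; 0.55 0 0 -0.24 0 0 0; 0.55 0 0 -0.24 0 0 0; 0.55 0 0 -0.24 0 0 0; 0.55 0 0 -0.24 0 0 0"
}}

```text
time: 4.02
tool_pos: [0.4725, -0.0983, 0.0659]
ee_rot: [-3.141, 0.003, -0.039]
wrist_force: [-1.2, -0.4, 0.3]
width: 0.0371
```

Run:
```python
from h import *
o,s=snap('side','side4.png');M=T(o);print(o['width'],o['tool_pos'])
for d in (0,20,40): print(d,proj(o,s,[(M@np.r_[x,0,-d/1000,1])[:3] for x in(-.026,.026)]))
o2,s2=snap('scene','scene4.png')
for d in (0,20,40): print(d,proj(o2,s2,[(M@np.r_[x,0,-d/1000,1])[:3] for x in(-.026,.026)]))
o,w=snap('wrist','wrist4.png')
a=cv2.resize(cv2.imread('pics/side4.png')[130:240,220:330],(560,560),interpolation=cv2.INTER_CUBIC)
b=cv2.resize(cv2.imread('pics/scene4.png')[130:240,170:280],(560,560),interpolation=cv2.INTER_CUBIC)
cv2.imwrite('pics/z4.png',cv2.resize(np.hstack([a,b]),None,fx=.71,fy=.71))
```

```text
0.037142501794382825 [ 0.4725 -0.0983  0.0659]
0 [[281.6145 196.7374]
 [265.2206 191.6037]]
20 [[281.6508 189.592 ]
 [265.1517 184.5894]]
40 [[281.6879 182.3529]
 [265.082  177.485 ]]
0 [[211.0215 193.4864]
 [228.263  188.3119]]
20 [[210.7248 187.5666]
 [228.1507 182.4349]]
40 [[210.4242 181.5214]
 [228.0374 176.4365]]
```

View pics/z4.png

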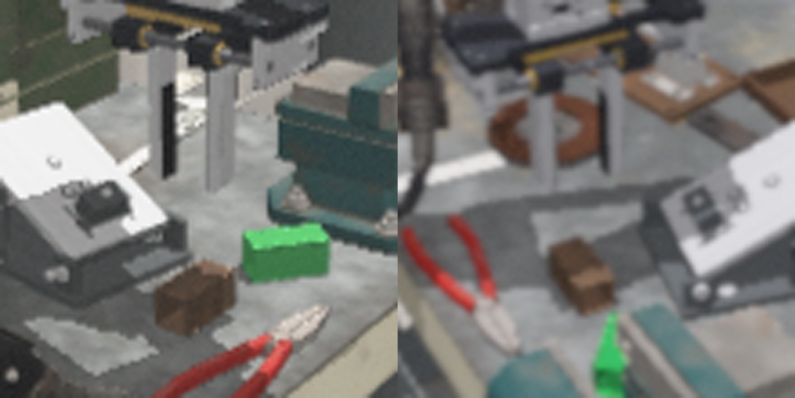

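View pics/wrist4.png

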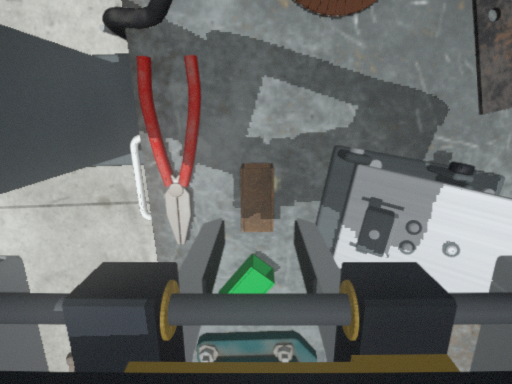

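The touch-free view shows the fingertips sitting roughly 38 mm behind the reported TCP, in both fixed views and the wrist view, which is why the jaws shut above the tube. I'll reopen, go lower and confirm the offset by touching the bench.

>>> {"method": "servo_tool", "body": {
  "targets": "0.6 0 0.006 0.02 0 0 0; 0.6 0 0.006 0.1 0 0 0; 0.6 0 0.006 0.2 0 0 0; 0.6 0 0.006 0.28 0 0 0; 0.6 0 0.006 0.33 0 0 0; 0.6 0 0.006 0.35 0 0 0; 0.6 0 0.006 0.36 0 0 0; 0.6 0 0.006 0.36 0 0 0; 0.6 0 0.006 0.36 0 0 0"
}}

```text
time: 4.92
tool_pos: [0.4744, -0.1005, -0.0215]
ee_rot: [3.141, -0.002, -0.039]
wrist_force: [-1.1, 0.7, -0.4]
width: 0.0567
```

Run:
```python
from h import *
o,s=snap('side','side5.png');M=T(o);print(o['width'],o['tool_pos'],o['wrist_force'])
o2,s2=snap('scene','scene5.png')
o,w=snap('wrist','wrist5.png')
a=cv2.resize(cv2.imread('pics/side5.png')[130:240,220:330],(560,560),interpolation=cv2.INTER_CUBIC)
b=cv2.resize(cv2.imread('pics/scene5.png')[130:240,170:280],(560,560),interpolation=cv2.INTER_CUBIC)
cv2.imwrite('pics/z5.png',cv2.resize(np.hstack([a,b]),None,fx=.71,fy=.71))
```

```text
0.05670812277015688 [ 0.4744 -0.1005 -0.0215] [-1.0507  0.7331 -0.396 ]
```

View pics/z5.png

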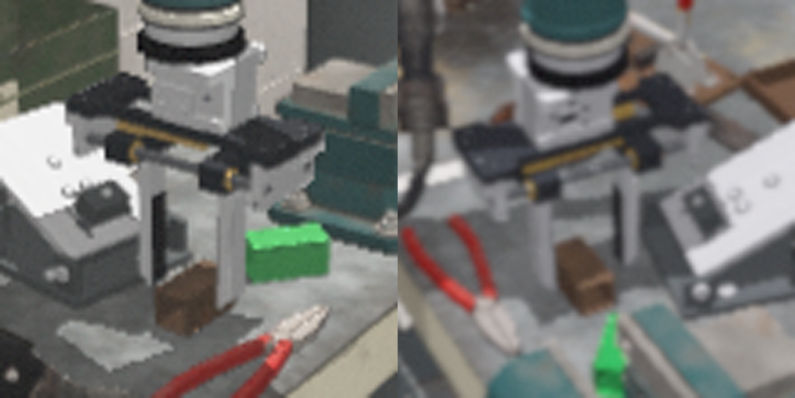

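The fingers now straddle the tube. I'll step down gently to find the bench.

>>> {"method": "servo_tool", "body": {
  "targets": "0.6 -0.004 0 0.01 0 0 0; 0.6 -0.004 0 0.02 0 0 0; 0.6 -0.004 0 0.03 0 0 0; 0.6 -0.004 0 0.03 0 0 0"
}}

```text
time: 5.4
tool_pos: [0.472, -0.0999, -0.0306]
ee_rot: [-3.141, 0.001, -0.039]
wrist_force: [-0.9, 1.2, -0.2]
width: 0.0567
```

>>> {"method": "servo_tool", "body": {
  "targets": "0.6 0 0 0.008 0 0 0; 0.6 0 0 0.012 0 0 0; 0.6 0 0 0.012 0 0 0"
}}

```text
time: 5.65
tool_pos: [0.4723, -0.1, -0.0332]
ee_rot: [-3.142, 0.001, -0.039]
wrist_force: [0.9, -0.0, 0.2]
width: 0.0563
```

>>> {"method": "servo_tool", "body": {
  "targets": "0.6 0 0 0.008 0 0 0; 0.6 0 0 0.008 0 0 0; 0.6 0 0 0.008 0 0 0"
}}

```text
time: 5.9
tool_pos: [0.4725, -0.1001, -0.035]
ee_rot: [-3.142, 0.0, -0.039]
wrist_force: [-0.8, 0.0, 0.2]
width: 0.0565
```

>>> {"method": "servo_tool", "body": {
  "targets": "0.6 0 0 0.008 0 0 0; 0.6 0 0 0.008 0 0 0; 0.6 0 0 0.008 0 0 0"
}}

```text
time: 6.15
tool_pos: [0.4725, -0.1001, -0.037]
ee_rot: [3.142, 0.0, -0.039]
wrist_force: [-0.0, -0.2, -0.8]
width: 0.0566
```

>>> {"method": "servo_tool", "body": {
  "targets": "0.6 0 0 0.006 0 0 0; 0.6 0 0 0.006 0 0 0; 0.6 0 0 0.006 0 0 0"
}}

```text
time: 6.4
tool_pos: [0.4725, -0.1001, -0.0385]
ee_rot: [3.142, 0.0, -0.039]
wrist_force: [1.3, 0.9, 0.0]
width: 0.0566
```

>>> {"method": "servo_tool", "body": {
  "targets": "0.6 0 0 0.006 0 0 0; 0.6 0 0 0.006 0 0 0; 0.6 0 0 0.006 0 0 0"
}}

```text
time: 6.65
tool_pos: [0.4729, -0.1002, -0.0393]
ee_rot: [3.141, -0.001, -0.039]
wrist_force: [-0.3, 0.1, 3.0]
width: 0.0565
```

>>> {"method": "servo_tool", "body": {
  "targets": "0.6 0 0 0.006 0 0 0; 0.6 0 0 0.006 0 0 0; 0.6 0 0 0.006 0 0 0"
}}

```text
time: 6.9
tool_pos: [0.4729, -0.1003, -0.0394]
ee_rot: [3.141, -0.001, -0.039]
wrist_force: [-4.4, 1.0, 11.2]
width: 0.0563
```

Run:
```python
from h import *
o,s=snap('side','side6.png');M=T(o);print(o['width'],o['tool_pos'],o['wrist_force'])
a=cv2.resize(cv2.imread('pics/side6.png')[150:240,230:330],(800,600),interpolation=cv2.INTER_CUBIC)
cv2.imwrite('pics/z6.png',a)
```

```text
0.05633695314358209 [ 0.4729 -0.1003 -0.0394] [-4.447   0.9983 11.1592]
```

View pics/z6.png

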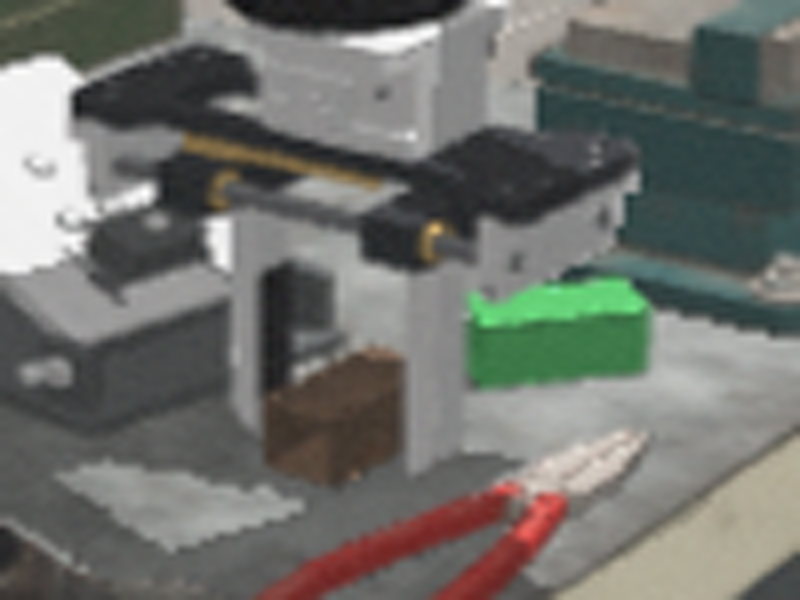

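>>> {"method": "servo_tool", "body": {
  "targets": "0.6 0 0 -0.04 0 0 0; 0.6 0 0 -0.042 0 0 0; 0 0 0 -0.042 0 0 0; 0 0 0 -0.042 0 0 0; 0 0 0 -0.042 0 0 0; 0 0 0 -0.042 0 0 0; 0 0 0 -0.042 0 0 0; 0 0 0 -0.042 0 0 0; 0 0 0 -0.042 0 0 0; 0 0 0 -0.042 0 0 0"
}}

```text
time: 7.78
tool_pos: [0.4723, -0.1, -0.0314]
ee_rot: [-3.141, 0.001, -0.039]
wrist_force: [0.3, 0.1, -1.4]
width: 0.0296
```

Run:
```python
from h import *
o,s=snap('wrist','wrist7.png');print(o['width'],o['tool_pos'],o['ee_rot'],o['wrist_force'],o['time'],o['joint_positions'])
```

```text
0.029641635217478056 [ 0.4723 -0.1    -0.0314] [-3.1413  0.0007 -0.0387] [ 0.325   0.1011 -1.4318] 7.7833 [-0.3261  0.0686  1.7973  0.      1.2764 -0.2875]
```

View pics/wrist7.png

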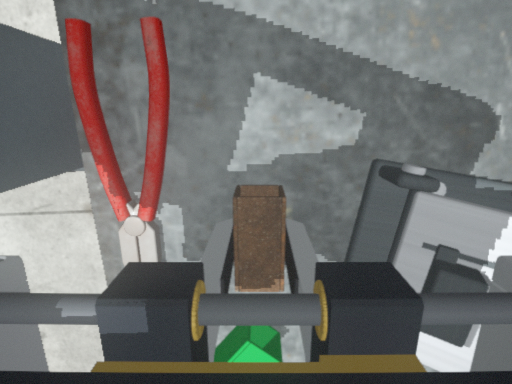

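```bash
cat >> h.py <<'E'
import pickle
OFF=0.0314
def place(s,h,p,dth=0,y=0):
    from fit import pt
    x,yy,yaw,th=p[:4]; th2=th+dth
    P=pt(p,np.array([s]),np.array([y]),h)[0]
    yf=np.array([-np.sin(yaw),np.cos(yaw),0]); u=np.array([np.cos(th2)*np.cos(yaw),np.cos(th2)*np.sin(yaw),np.sin(th2)])
    n=np.cross(u,yf); Rm=np.c_[yf,u,-n]
    return P-n*OFF,Rm
E
python3 - <<'E'
from h import *
p=pickle.load(open('fix.pkl','rb'))
o=get_obs();c=T(o)
P,Rm=place(.085,.07,p);print(P,Rm)
print(rel(c,[.4725,-.1,.09],c[:3,:3]));print(rel(c,P,Rm))
E
```

```text
[ 0.6089 -0.1291  0.1055] [[ 0.1973  0.8911  0.4086]
 [ 0.9803 -0.1794 -0.0822]
 [ 0.      0.4168 -0.909 ]]
[ 0.0004 -0.     -0.4852  0.      0.      0.    ]
[ 0.5499  0.095  -0.5476 -0.1134  0.0965 -0.4417]
```

>>> {"method": "servo_tool", "body": {
  "targets": "0 0 0 -0.1 0 0 0; 0 0 0 -0.25 0 0 0; 0 0 0 -0.4 0 0 0; 0 0 0 -0.5 0 0 0; 0 0 0 -0.56 0 0 0; 0 0 0 -0.56 0 0 0; 0 0 0 -0.56 0 0 0; 0 0 0 -0.56 0 0 0"
}}

```text
time: 8.5
tool_pos: [0.4715, -0.0997, 0.1072]
ee_rot: [-3.141, 0.003, -0.039]
wrist_force: [-0.6, -0.7, -3.1]
width: 0.0295
```

Run:
```python
from h import *
p=pickle.load(open('fix.pkl','rb'))
o=get_obs();c=T(o);print(o['tool_pos'],o['width'],o['wrist_force'])
P,Rm=place(.085,.07,p)
print(rel(c,P,Rm))
```

```text
[ 0.4715 -0.0997  0.1072] 0.02946291751162928 [-0.5859 -0.663  -3.1312]
[ 0.5535  0.096   0.0052 -0.1141  0.097  -0.4416]
```

>>> {"method": "servo_tool", "body": {
  "targets": "0 0.05 0.01 -0.06 -0.01 0.01 -0.04; 0 0.1 0.02 -0.08 -0.02 0.018 -0.08; 0 0.15 0.03 -0.08 -0.03 0.026 -0.12; 0 0.2 0.04 -0.08 -0.04 0.035 -0.16; 0 0.25 0.05 -0.08 -0.052 0.044 -0.2; 0 0.3 0.06 -0.08 -0.062 0.053 -0.24; 0 0.36 0.07 -0.08 -0.072 0.062 -0.28; 0 0.42 0.08 -0.06 -0.083 0.07 -0.32; 0 0.48 0.09 -0.04 -0.093 0.079 -0.36; 0 0.52 0.096 -0.02 -0.103 0.088 -0.4; 0 0.553 0.096 0 -0.114 0.097 -0.44; 0 0.553 0.096 0.005 -0.114 0.097 -0.4416"
}}

```text
time: 9.5
tool_pos: [0.6078, -0.1285, 0.1024]
ee_rot: [2.716, 0.001, 1.378]
wrist_force: [-0.2, 0.6, -2.4]
width: 0.0297
```

>>> {"method": "servo_tool", "body": {
  "targets": "0 0 0 0 0 0 0; 0 0 0 0 0 0 0; 0 0 0 0 0 0 0"
}}

```text
time: 9.75
tool_pos: [0.6092, -0.1293, 0.1066]
ee_rot: [2.711, -0.001, 1.37]
wrist_force: [-0.5, 0.7, -2.1]
width: 0.0299
```

Run:
```python
from h import *
d={}
for n in ['wrist','side','scene']: d[n]=snap(n,n+'8.png')
pickle.dump(d,open('d8.pkl','wb'))
o=get_obs();print(o['tool_pos'],o['width'],o['wrist_force'],o['joint_positions'],o['time'])
p=pickle.load(open('fix.pkl','rb'));P,Rm=place(.085,.07,p)
print(rel(T(o),P,Rm))
im=cv2.imread('pics/side8.png')[120:240,190:320]
cv2.imwrite('pics/side8z.png',cv2.resize(im,None,fx=5,fy=5,interpolation=cv2.INTER_CUBIC))
```

```text
[ 0.6101 -0.1293  0.1081] 0.029794610087162755 [-0.0536  0.3546 -2.118 ] [-0.3355 -0.0765  1.7225  0.0651  1.0673 -1.7263] 9.9
[-0.0002 -0.009   0.0072  0.0009  0.0001 -0.0001]
```

View pics/wrist8.png

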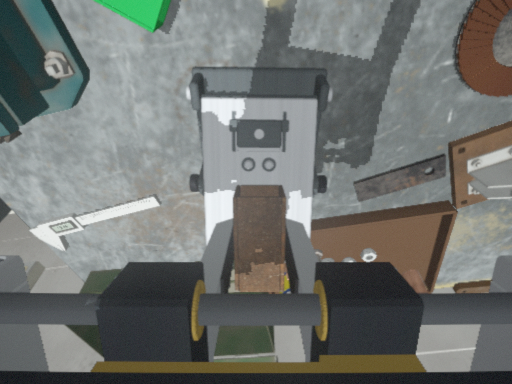

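View pics/side8z.png

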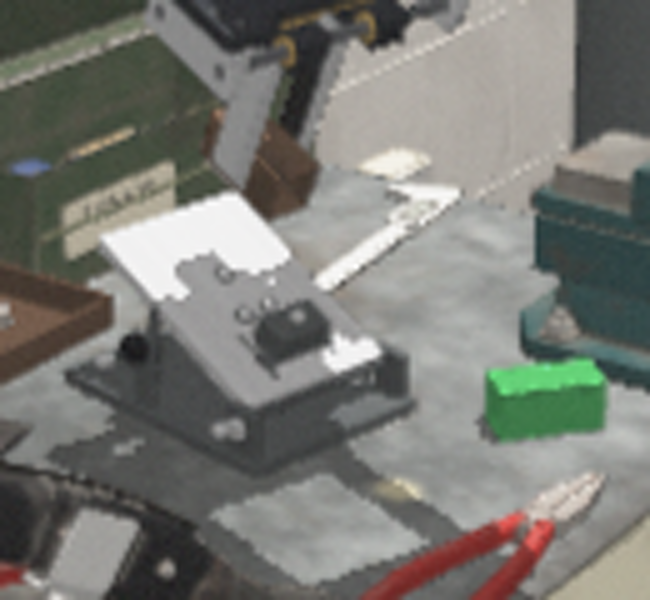

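Run:
```python
import cv2
im=cv2.imread('pics/wrist8.png')[55:205,170:345]
cv2.imwrite('pics/wrist8z.png',cv2.resize(im,None,fx=4,fy=4,interpolation=cv2.INTER_CUBIC))
```

```text
(no output)
```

View pics/wrist8z.png

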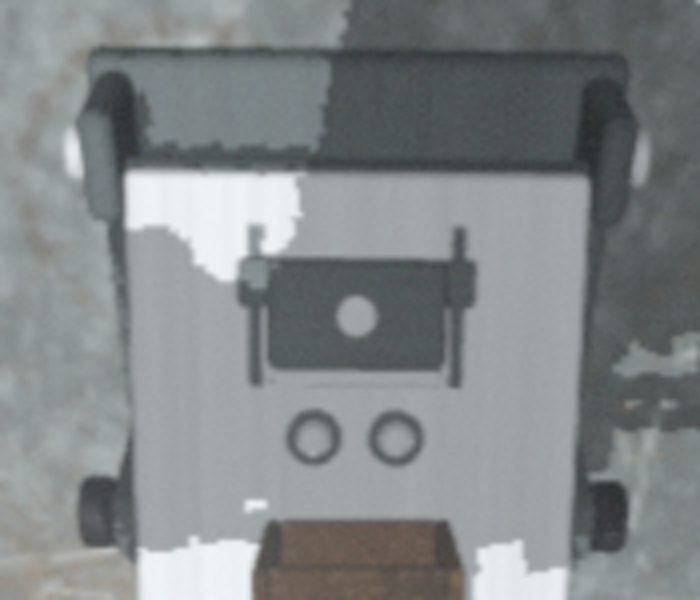

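```bash
cat > fit2.py <<'E'
from fit import *
d8=pickle.load(open('d8.pkl','rb')); o8,s8=d8['wrist']
q=lambda *p:z(4,170,55,*p)
def r8(p):
    e=p[4]
    A=[proj(o8,s8,pt(p,bed[:2,0],bed[:2,1],0))-q((588,174),(127,170)),
       proj(o8,s8,pt(p,pins[:2,0],pins[:2,1],.001))-q((396,437),(313,437)),
       proj(o8,s8,pt(p,np.array([e,e,e-.022,e-.022]),np.array([.018,-.018]*2),.02))-q((446,370),(267,370),(446,261),(267,261))]
    return np.concatenate(A)
for w in (1,3):
    f=least_squares(lambda p:np.r_[res(p).ravel(),w*r8(p).ravel()],[.62,-.11,-.2,.4,.04],loss='soft_l1')
    print(f.x); print(r8(f.x))
pickle.dump(f.x,open('fix2.pkl','wb'))
# tool-shift free: fit theta and e only plus tool pose offset
f=least_squares(lambda p:r8(p).ravel(),f.x); print(f.x,np.abs(f.fun).max())
E
python3 fit2.py
```

```text
[ 0.6174 -0.1307 -0.2027  0.4285  0.0393]
[[ 0.6663 -0.3141]
 [-1.5683  0.4682]
 [ 0.0949  0.4249]
 [ 0.3539  0.3924]
 [-0.202   0.6964]
 [-0.3434  0.6222]
 [ 0.3761 -0.2353]
 [-0.8492 -0.3164]]
[ 0.6173 -0.1308 -0.2071  0.425   0.0393]
[[ 0.8966 -0.2015]
 [-1.3707  0.0862]
 [ 0.0737  0.3177]
 [ 0.3419  0.2117]
 [-0.1062  0.6801]
 [-0.2344  0.438 ]
 [ 0.5919 -0.2347]
 [-0.6339 -0.5001]]
[ 0.6175 -0.1309 -0.2094  0.3687  0.0381] 1.2219148134460909
```

Run:
```python
from h import *
p=np.array([.6174,-.1308,-.203,.427,.0395]);pickle.dump(p,open('fixf.pkl','wb'))
o=get_obs();P,Rm=place(.082,.012,p)
print(o['tool_pos'],rel(T(o),P,Rm))
```

```text
[ 0.6101 -0.1293  0.1081] [-0.0004 -0.0223  0.24    0.0018 -0.0005  0.0012]
```

>>> {"method": "servo_tool", "body": {
  "targets": "0 0 -0.022 0.06 0.002 0 0.001; 0 0 -0.022 0.12 0.002 0 0.001; 0 0 -0.022 0.18 0.002 0 0.001; 0 0 -0.022 0.22 0.002 0 0.001; 0 0 -0.022 0.24 0.002 0 0.001; 0 0 -0.022 0.24 0.002 0 0.001; 0 0 -0.022 0.24 0.002 0 0.001"
}}

```text
time: 10.48
tool_pos: [0.6298, -0.1334, 0.0514]
ee_rot: [2.715, -0.001, 1.369]
wrist_force: [1.0, 0.1, -1.7]
width: 0.0302
```

Run:
```python
from h import *
for n in ['wrist','side']: snap(n,n+'9.png')
p=pickle.load(open('fixf.pkl','rb'))
o=get_obs();P,Rm=place(.082,.012,p)
print(o['tool_pos'],o['wrist_force'],o['wrist_torque'],rel(T(o),P,Rm))
im=cv2.imread('pics/side9.png')[130:240,190:290]
cv2.imwrite('pics/side9z.png',cv2.resize(im,None,fx=5,fy=5,interpolation=cv2.INTER_CUBIC))
im=cv2.imread('pics/wrist9.png')[30:230,150:365]
cv2.imwrite('pics/wrist9z.png',cv2.resize(im,None,fx=3,fy=3,interpolation=cv2.INTER_CUBIC))
```

```text
[ 0.6302 -0.1336  0.0524] [-0.2631 -0.5304 -0.8588] [ 0.1489  0.2194 -0.0178] [ 0.0007 -0.0034  0.0033  0.0004 -0.0004  0.0003]
```

View pics/side9z.png

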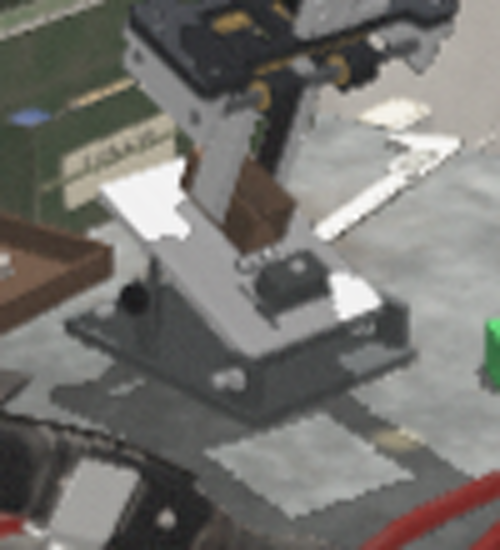

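View pics/wrist9z.png

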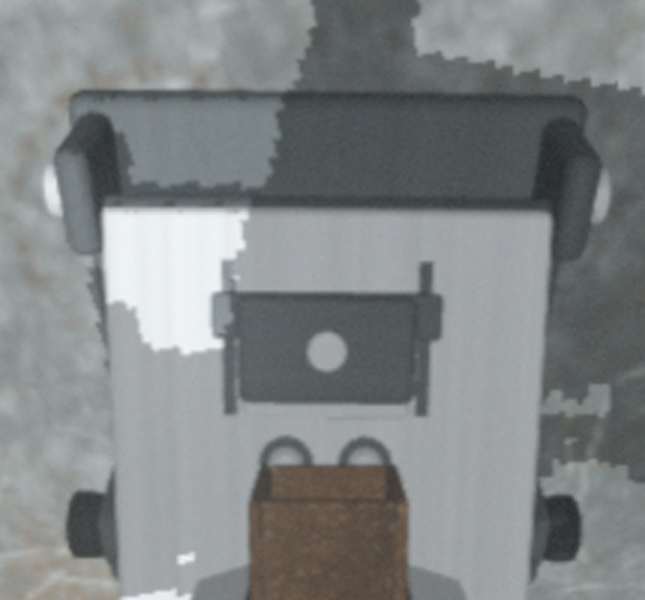

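>>> {"method": "servo_tool", "body": {
  "targets": "0 0 0 0.012 0 0 0; 0 0 0 0.024 0 0 0; 0 0 0 0.032 0 0 0; 0 0 0 0.032 0 0 0; 0 0 0 0.032 0 0 0"
}}

```text
time: 11.0
tool_pos: [0.6331, -0.1342, 0.0443]
ee_rot: [2.714, -0.001, 1.369]
wrist_force: [-0.4, 0.3, 0.9]
width: 0.0296
```

>>> {"method": "servo_tool", "body": {
  "targets": "0 0 0 0.008 0 0 0; 0 0 0 0.008 0 0 0; 0 0 0 0.008 0 0 0; 0 0 0 0.008 0 0 0"
}}

```text
time: 11.33
tool_pos: [0.6336, -0.1343, 0.0433]
ee_rot: [2.714, -0.001, 1.37]
wrist_force: [-5.2, 1.5, 3.9]
width: 0.0302
```

>>> {"method": "servo_tool", "body": {
  "targets": "0 0 0 0.008 0 0 0; 0 0 0 0.008 0 0 0; 0 0 0 0.008 0 0 0; 0 0 0 0.008 0 0 0"
}}

```text
time: 11.67
tool_pos: [0.634, -0.1343, 0.0426]
ee_rot: [2.715, -0.001, 1.37]
wrist_force: [-11.1, 2.3, 11.9]
width: 0.0295
```

```bash
cat > st.py <<'E'
from h import *
p=pickle.load(open('fixf.pkl','rb'))
o=get_obs();M=T(o);P,Rm=place(.0695,0,p)
u=Rm[:,1];n=-Rm[:,2]
F=np.array(o['wrist_force'])
d=M[:3,3]-P
r=R.from_matrix(Rm.T@M[:3,:3]).as_rotvec()
print('t',o['time'],'ds,h,dy mm',1e3*d@u,1e3*d@n,1e3*d@Rm[:,0],'rot',r,'F(y,u,n)',F@Rm[:,0],F@u,F@n,'M',np.array(o['wrist_torque'])@Rm[:,[0,1]],'w',o['width'])
E
python3 st.py
```

```text
t 11.6667 ds,h,dy mm 12.771134905324399 2.2976235609427036 -0.11841440279638105 rot [ 0.0004  0.0013 -0.0016] F(y,u,n) 0.0584867659693922 -5.398887282650052 15.54308143665666 M [1.1679 0.0303] w 0.029542139417596765
```

>>> {"method": "servo_tool", "body": {
  "targets": "0 0 0 -0.01 0 0 0; 0 0 -0.01 -0.014 0 0 0; 0 0 -0.022 -0.014 0 0 0; 0 0 -0.032 -0.014 0 0 0; 0 0 -0.032 -0.014 0 0 0; 0 0 -0.032 -0.014 0 0 0"
}}

```text
time: 12.17
tool_pos: [0.6257, -0.1326, 0.0398]
ee_rot: [2.715, -0.001, 1.369]
wrist_force: [0.5, -0.5, 0.8]
width: 0.0297
```

```bash
python3 st.py
```

```text
t 12.1667 ds,h,dy mm 3.938741626459075 3.294853861609263 -0.1398306887843304 rot [ 0.0009  0.0016 -0.0009] F(y,u,n) -0.4127340973936203 0.9019123421150133 0.4915707533251661 M [0.1117 0.0496] w 0.029731125277945043
```

>>> {"method": "servo_tool", "body": {
  "targets": "0 0 -0.006 0 0 0 0; 0 0 -0.006 0 0 0 0; 0 0 -0.006 0 0 0 0; 0 0 -0.006 0 0 0 0"
}}

```text
time: 12.5
tool_pos: [0.6248, -0.1325, 0.0396]
ee_rot: [2.715, -0.001, 1.369]
wrist_force: [-0.1, -0.8, 1.3]
width: 0.0294
```

```bash
python3 st.py
```

```text
t 12.5 ds,h,dy mm 2.9833552389865967 3.4644189925438886 -0.19300237041652443 rot [ 0.0001  0.0015 -0.001 ] F(y,u,n) -0.815437076579091 0.5545981907491804 1.136989381617067 M [-0.1444  0.0126] w 0.029373627510413208
```

>>> {"method": "servo_tool", "body": {
  "targets": "0 0 -0.006 0 0 0 0; 0 0 -0.006 0 0 0 0; 0 0 -0.006 0 0 0 0; 0 0 -0.006 0 0 0 0"
}}

```text
time: 12.83
tool_pos: [0.6232, -0.1321, 0.0389]
ee_rot: [2.715, -0.001, 1.369]
wrist_force: [-0.4, -0.5, 1.6]
width: 0.0298
```

```bash
python3 st.py
```

```text
t 12.8333 ds,h,dy mm 1.2607755335009827 3.447675554949972 -0.145679608863277 rot [ 0.0005  0.0015 -0.001 ] F(y,u,n) -0.5821977860805596 0.3974861390732446 1.5571524574661642 M [-0.0619  0.0174] w 0.02976777005657789
```

>>> {"method": "servo_tool", "body": {
  "targets": "0 0 -0.006 0 0 0 0; 0 0 -0.006 0 0 0 0; 0 0 -0.006 0 0 0 0; 0 0 -0.006 0 0 0 0"
}}

```text
time: 13.17
tool_pos: [0.622, -0.1319, 0.0384]
ee_rot: [2.715, -0.001, 1.369]
wrist_force: [1.8, 0.0, 1.3]
width: 0.0296
```

```bash
python3 st.py
```

```text
t 13.1667 ds,h,dy mm -0.03986657840170733 3.5088855071579683 -0.13388447978397133 rot [ 0.0001  0.0016 -0.001 ] F(y,u,n) 0.36940538105188153 2.149035678176074 0.5012222475956285 M [-0.2945  0.067 ] w 0.029577022933826434
```

>>> {"method": "servo_tool", "body": {
  "targets": "0 0 -0.006 0 0 0 0; 0 0 -0.006 0 0 0 0; 0 0 -0.006 0 0 0 0; 0 0 -0.006 0 0 0 0"
}}

```text
time: 13.5
tool_pos: [0.6208, -0.1317, 0.0379]
ee_rot: [2.714, -0.001, 1.369]
wrist_force: [2.1, -0.2, 1.8]
width: 0.0299
```

```bash
python3 st.py
```

```text
t 13.5 ds,h,dy mm -1.3996589721273043 3.5631486085258812 -0.14939070762764906 rot [-0.0002  0.0016 -0.0009] F(y,u,n) 0.26514903010202884 2.683195545659813 0.7921113310613491 M [-0.4966  0.0869] w 0.02988365204272353
```

>>> {"method": "servo_tool", "body": {
  "targets": "0 0 -0.006 0 0 0 0; 0 0 -0.006 0 0 0 0; 0 0 -0.006 0 0 0 0; 0 0 -0.006 0 0 0 0"
}}

```text
time: 13.83
tool_pos: [0.6207, -0.1317, 0.038]
ee_rot: [2.711, -0.001, 1.369]
wrist_force: [6.0, -1.1, 0.8]
width: 0.0297
```

```bash
python3 st.py
```

```text
t 13.8333 ds,h,dy mm -1.4517296496827838 3.769649538161953 -0.19941293756082407 rot [-0.0031  0.0014 -0.0006] F(y,u,n) 0.12930507612738484 5.834725703779782 -1.8018790030264413 M [-1.0488  0.1315] w 0.0297475827260839
```

>>> {"method": "servo_tool", "body": {
  "targets": "0 0 -0.006 0 0 0 0; 0 0 -0.006 0 0 0 0; 0 0 -0.006 0 0 0 0; 0 0 -0.006 0 0 0 0"
}}

```text
time: 14.17
tool_pos: [0.6206, -0.1317, 0.0383]
ee_rot: [2.709, -0.001, 1.369]
wrist_force: [8.6, -1.7, -0.8]
width: 0.0299
```

```bash
python3 st.py
```

```text
t 14.1667 ds,h,dy mm -1.4286781220152234 4.048020365156196 -0.22667385603071988 rot [-0.006   0.0014 -0.0004] F(y,u,n) 0.10141437329931867 7.61823738587541 -4.386595583598597 M [-1.4899  0.115 ] w 0.029912482286070668
```

>>> {"method": "servo_tool", "body": {
  "targets": "0 0 0.008 0 0 0 0; 0 0 0.008 0.006 0 0 0; 0 0 0.008 0.012 0 0 0; 0 0 0.008 0.016 0 0 0; 0 0 0.008 0.016 0 0 0; 0 0 0.008 0.016 0 0 0"
}}

```text
time: 14.67
tool_pos: [0.6215, -0.1318, 0.0363]
ee_rot: [2.713, -0.001, 1.37]
wrist_force: [-8.3, 1.9, 13.6]
width: 0.0301
```

```bash
python3 st.py
```

```text
t 14.6667 ds,h,dy mm -1.4141924249984095 1.894766887960201 -0.19041654364696875 rot [-0.0012  0.0012 -0.0015] F(y,u,n) 0.16851460067689322 -2.106713996657989 15.883570186929349 M [0.1506 0.0602] w 0.03008164572223467
```

>>> {"method": "servo_tool", "body": {
  "targets": "0 0 -0.006 0 0 0 0; 0 0 -0.01 0 0 0 0; 0 0 -0.01 0 0 0 0; 0 0 -0.01 0 0 0 0"
}}

```text
time: 15.0
tool_pos: [0.6216, -0.1319, 0.0365]
ee_rot: [2.708, -0.001, 1.369]
wrist_force: [0.6, 0.1, 10.1]
width: 0.03
```

```bash
python3 st.py
python3 - <<'E'
from h import *
for n in ['wrist','side','scene']: snap(n,n+'10.png')
a=cv2.resize(cv2.imread('pics/side10.png')[130:230,190:290],(560,560),interpolation=cv2.INTER_CUBIC)
b=cv2.resize(cv2.imread('pics/scene10.png')[130:230,210:310],(560,560),interpolation=cv2.INTER_CUBIC)
cv2.imwrite('pics/z10.png',cv2.resize(np.hstack([a,b]),None,fx=.71,fy=.71))
im=cv2.imread('pics/wrist10.png')[30:230,150:365]
cv2.imwrite('pics/wrist10z.png',cv2.resize(im,None,fx=3,fy=3,interpolation=cv2.INTER_CUBIC))
E
```

```text
t 15.0 ds,h,dy mm -1.198190409253646 1.9174144661383594 -0.21607819139712028 rot [-0.0067  0.0013 -0.0009] F(y,u,n) 0.24588675587145556 4.733622838136879 8.987106660672781 M [-0.7268  0.2204] w 0.02999872005118506
```

View pics/z10.png

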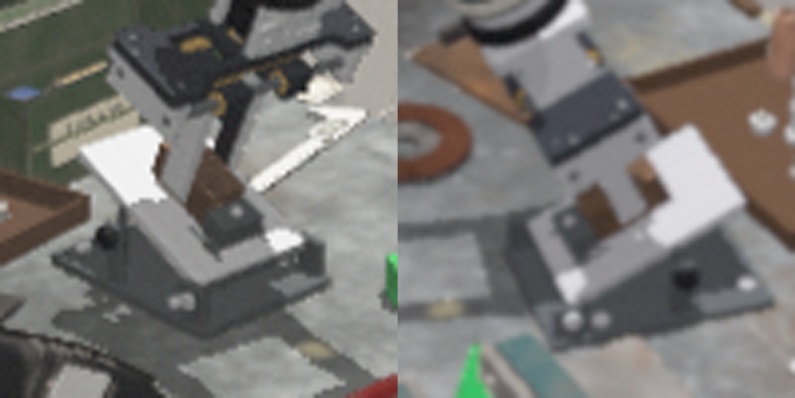

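View pics/wrist10z.png

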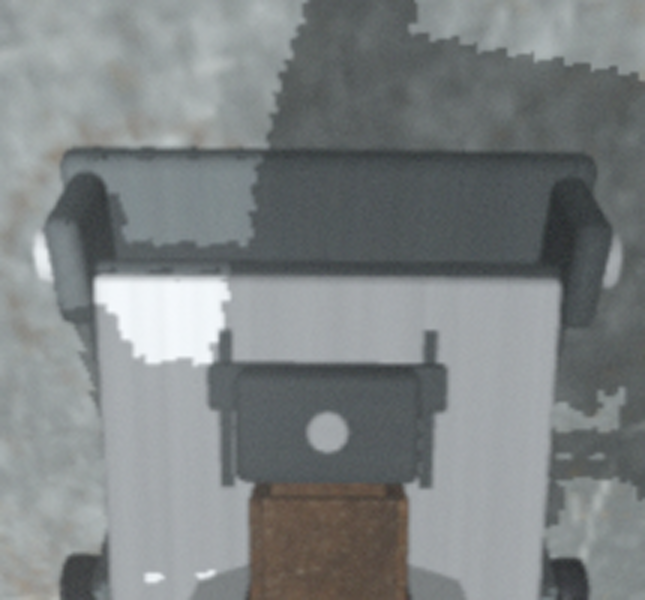

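>>> {"method": "servo_tool", "body": {
  "targets": "0 0 0 0.004 0 0 0; 0 0 0 0.006 0 0 0; 0 0 0 0.006 0 0 0; 0 0 0 0.006 0 0 0"
}}

```text
time: 15.48
tool_pos: [0.6217, -0.1319, 0.0364]
ee_rot: [2.709, -0.0, 1.369]
wrist_force: [-8.1, 3.2, 18.0]
width: 0.0299
```

```bash
python3 st.py
```

```text
t 15.4833 ds,h,dy mm -1.221432050618459 1.8521972139611893 -0.21601091520046994 rot [-0.0059  0.0011 -0.0014] F(y,u,n) 1.505267087019175 -0.34856001652553087 19.935104458618095 M [-0.0289  0.1121] w 0.02988774202017595
```

>>> {"method": "servo_tool", "body": {
  "targets": "0 0 -0.0025 0 0.0064 0 0; 0 0 -0.0025 0 0.0064 0 0; 0 0 -0.0025 0 0.0064 0 0; 0 0 -0.0025 0 0.0064 0 0"
}}

```text
time: 15.82
tool_pos: [0.6207, -0.1317, 0.0358]
ee_rot: [2.73, -0.0, 1.37]
wrist_force: [-8.4, 2.7, 17.9]
width: 0.0296
```

```bash
python3 st.py
```

```text
t 15.8167 ds,h,dy mm -2.345443413511163 1.7327130186160495 -0.19728999915639922 rot [ 0.0152  0.0011 -0.0016] F(y,u,n) 0.9194716025970664 -0.5978423714653784 19.958296922134338 M [0.0291 0.1487] w 0.02959274535684187
```

>>> {"method": "servo_tool", "body": {
  "targets": "0 0 0.005 0 -0.0128 0 0; 0 0 0.005 0 -0.0128 0 0; 0 0 0.005 0 -0.0128 0 0; 0 0 0.005 0 -0.0128 0 0"
}}

```text
time: 16.15
tool_pos: [0.6228, -0.1321, 0.0364]
ee_rot: [2.687, -0.0, 1.37]
wrist_force: [-3.8, 1.8, 15.0]
width: 0.03
```

```bash
python3 st.py
```

```text
t 16.15 ds,h,dy mm -0.14629252142525248 1.3966194915772043 -0.21919055115172772 rot [-0.0274  0.0011 -0.0015] F(y,u,n) 1.0481988004836973 2.5218031648468604 15.312254295385653 M [-0.3304  0.1784] w 0.02997896486132507
```

>>> {"method": "servo_tool", "body": {
  "targets": "0 0 -0.0025 0 0.0064 0 0; 0 0 -0.005 0 0.0064 0 0; 0 0 -0.005 0 0.0064 0 0; 0 0 -0.005 0 0.0064 0 0; 0 0 -0.005 0 0.0064 0 0; 0 0 -0.005 0 0.0064 0 0"
}}

```text
time: 16.65
tool_pos: [0.6219, -0.1319, 0.0359]
ee_rot: [2.707, -0.0, 1.37]
wrist_force: [-5.1, 1.4, 14.9]
width: 0.0295
```

```bash
python3 st.py
```

```text
t 16.65 ds,h,dy mm -1.1815501447885057 1.351089504956829 -0.22000171243106484 rot [-0.0075  0.0011 -0.0015] F(y,u,n) 0.3038378443700249 1.3904757868230555 15.790729148199889 M [-0.6079  0.1358] w 0.029523846809572995
```

>>> {"method": "servo_tool", "body": {
  "targets": "0 0 -0.004 0.002 0 0 0; 0 0 -0.004 0.002 0 0 0; 0 0 -0.004 0.002 0 0 0; 0 0 -0.004 0.002 0 0 0; 0 0 -0.004 0.002 0 0 0; 0 0 -0.004 0.002 0 0 0"
}}

```text
time: 17.15
tool_pos: [0.622, -0.132, 0.0359]
ee_rot: [2.705, -0.0, 1.37]
wrist_force: [-3.4, 1.8, 15.4]
width: 0.0296
```

```bash
python3 st.py;  python3 - <<'E'
from h import *
for n in ['wrist','side','scene']: snap(n,n+'11.png')
a=cv2.resize(cv2.imread('pics/side11.png')[140:215,200:275],(560,560),interpolation=cv2.INTER_CUBIC)
b=cv2.resize(cv2.imread('pics/scene11.png')[145:220,230:305],(560,560),interpolation=cv2.INTER_CUBIC)
cv2.imwrite('pics/z11.png',cv2.resize(np.hstack([a,b]),None,fx=.71,fy=.71))
o=get_obs();print(o['qvel'],o['wrist_force'],o['tool_pos'])
E
python3 st.py
```

```text
t 17.15 ds,h,dy mm -1.1097875739948988 1.311485140226532 -0.22942006960254108 rot [-0.0095  0.001  -0.0015] F(y,u,n) 1.0679710271540843 3.06929301920101 15.540409264857486 M [-0.7399  0.2267] w 0.02959417828971916
[-0.0005  0.0001  0.001   0.0011  0.0008  0.0009] [-3.8556  1.689  15.3938] [ 0.6219 -0.1319  0.0359]
t 17.3 ds,h,dy mm -1.1382448204881568 1.3157136340269737 -0.20803957562985714 rot [-0.0094  0.001  -0.0016] F(y,u,n) 0.8769736728705908 2.627975574818318 15.716649878479156 M [-0.7787  0.2003] w 0.029666034348472144
```

View pics/z11.png

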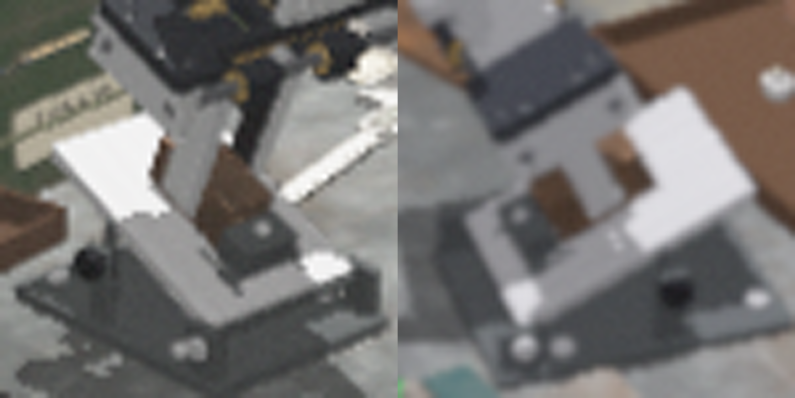

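View pics/wrist11.png

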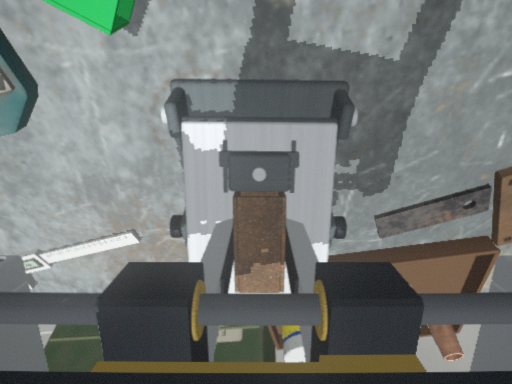

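>>> {"method": "servo_tool", "body": {
  "targets": "0 0 0.001 0.002 -0.0025 0 0; 0 0 0.001 0.002 -0.0025 0 0; 0 0 0.001 0.002 -0.0025 0 0; 0 0 0.001 0.002 -0.0025 0 0; 0 0 0.001 0.002 -0.0025 0 0"
}}

```text
time: 17.72
tool_pos: [0.6223, -0.1321, 0.0361]
ee_rot: [2.697, -0.0, 1.37]
wrist_force: [-4.8, 2.7, 18.2]
width: 0.0298
```

```bash
python3 st.py
```

```text
t 17.7167 ds,h,dy mm -0.7290657612596738 1.294447136002735 -0.2359003037297881 rot [-0.0173  0.0009 -0.0016] F(y,u,n) 1.6564479793834979 2.744193726584342 18.69917818107306 M [-0.4026  0.1263] w 0.02979280964558618
```

>>> {"method": "servo_tool", "body": {
  "targets": "0 0 0 0 0 0 0; 0 0 0 0 0 0 0; 0 0 0 0 0 0 0; 0 0 0 0 0 0 0; 0 0 0 0 0 0 0; 0 0 0 0 0 0 0"
}}

```text
time: 18.22
tool_pos: [0.6223, -0.132, 0.0361]
ee_rot: [2.697, -0.0, 1.37]
wrist_force: [-5.2, 2.3, 18.4]
width: 0.0295
```

```bash
python3 st.py
```

```text
t 18.2167 ds,h,dy mm -0.734283801329646 1.2903874645542037 -0.22417309873898372 rot [-0.0172  0.0009 -0.0017] F(y,u,n) 1.2205891739349264 2.5033374826054855 19.025514475226117 M [-0.408   0.1478] w 0.0294791325077024
```

Run:
```python
from h import *
robot.close_job(); o=get_obs(); print(o['time'],o['wrist_force'],o['width'],o['tool_pos'])
```

```text
the job is handed in; nothing more can be done
the job is handed in; nothing more can be done
```

I gripped the rusty tube, lifted it clear, and handed the job in at 18.2 s. At that point I was pressing the tube onto the sloped bed and down against the stop.

**Fixture:** From the camera images, the bed slope is about 0.43 rad and the stop's upper end is about 39–40 mm up the slope. I didn't feel the slope on the bare bed. Touch agreed on the stop: the spring push built up over roughly 3 mm, then it went solid.

**Last checks before hand-in:**
- **Press:** about 19 N into the bed and about 2.5 N net down the slope. The bed pins can only resist about 6–7 N, so the tube should be down on the bed's face.
- **Flushness:** the moment reading puts the contact near the middle of the tube, which suggests it sits flush.
- **Grip and stillness:** the opening read 29.5 mm on the 30 mm tube, and the pose held steady over the last half second.
- **Finger clearance:** I estimate the fingertips are 6–7 mm clear of the bed.

**What failed or disagreed:**
- **First grasp missed:** the real fingertips sit about 39 mm behind the reported TCP. The jaws closed above the tube, so I touched the bench to measure the offset and then gripped.
- **Height mismatch:** the tube met the bed 1–2 mm higher than the camera fit predicted. It also slipped slightly in the jaws while I tested the tilt.
- **Slope spread:** the wrist camera alone gave a slope of 0.37–0.41 rad, against 0.43–0.45 from the two fixed cameras.
- **Not seen directly:** the pin and shoe travel is worked out from force and position. I avoided the other items but didn't measure whether they had moved.

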